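# Eject the backup cartridge and catch it

## Task

Eject the backup cartridge from the drive dock: press the eject key down with one fingertip while the other finger waits in front of the cartridge, so that it springs out only a couple of centimetres and is stopped by that finger instead of sliding away. Finish holding it so, with the key still pressed down and the cartridge resting against the finger. Do not lift the cartridge, and leave the other things on the desk where they are.

Things in the scene. Friction and masses are not known exactly. Their poses are not given: they have to be found in the camera images.
- dock: Black drive dock, fixed: flat box 104 mm wide (y), 180 long (x), 55 high. Origin: under the bay's centre line, on the desk; front looks to its -x, z up. Lid and high walls span x -50 to +95 mm; from x -50 to -85 mm only the open bay floor (16 mm high) between low rails (22 mm), before that bare desk. Right of the mouth a low shoulder, x -98 to -46, y -86 to -52 mm, 23 mm high, carries the eject key.
- key_top (a point): Centre of the flat top of the eject key, moving with it: a grey push key, 34 mm (dock x) by 24 mm (dock y), at dock x = -73, y = -69 mm, top 34 mm above the desk when up, 26 mm when fully down. It goes straight down.
- eject_key (a joint): Eject key: 0 = up, 0.008 m = fully down. It springs back when let go; about 2.5 N starts it, about 5 N takes it fully down. The dock's latch lets the cartridge go when the key is about 3.5 to 5 mm down.
- cartridge: Grey backup drive cartridge, loose, a flat block 118 mm long (x), 86 wide (y), 25 high, about 165 g, latched in the bay. Origin: centre of its underside, 16 mm above the desk; axes like the dock's. Its front 35 mm stands in the open, before the lid. Once let go, a spring pushes it out along the dock's -x with about 5 N (3.5 N at 60 mm out); unless stopped it is out in about a quarter of a second.
- cartridge_front (a point): Centre of the cartridge's flat front face, 28.5 mm above the desk; the face is 86 mm wide and reaches from 16 to 41 mm above the desk. Seated it lies at dock x = -85 mm, y = 0; the key's centre is 26 mm to the right of the face's right-hand edge and 12 mm behind the face.
- mug: White mug, loose, 78 mm wide, 88 mm high, with a handle. Origin: centre of its underside.
- stapler: Stapler, loose, 140 x 36 x 48 mm. Origin: centre of its underside.
- succulent: Potted succulent, loose, white pot 72 mm wide, about 90 mm high. Origin: centre of its underside.
Things that resemble listed ones, but are neither listed nor needed, are in the scene too. Of the things shaped like the cartridge, the grey one is meant.

How it is judged:
By the outcome, as a careful person would: the job done as asked, in the order asked, and still so for the second after the job is handed in, while the arm keeps its last pose, push and grip.
It also fails if it takes over 32 s, if anything falls off the work surface, if the arm or the gripper's body presses on something with over 40 N, if the wrist force passes 120 N, or if a joint passes its speed limit or range.

## Robot

A 6-joint arm with a two-finger parallel gripper is mounted at the origin on the work surface. World frame = base frame: x ahead of the robot, y to its left, z up, the work surface at z = 0. Lengths are in m, angles in rad, forces in N, time in s.
With the tool pointing down it reaches from about 0.325 to 0.775 m from the base axis. Payload 5.5 kg.
Tool frame: the origin (TCP) lies where the fingers leave the gripper's body, on its centre line; the fingertips stand 73 mm ahead of it and the grasp point (between the pads) lies 54 mm ahead of it; z points along the fingers, y is the direction in which the jaws open and shut (so a half turn about z gives the same grasp; the last joint's range is limited). The gripper opens to 85 mm and grips with 20 to 120 N. Pads are 22 mm wide; open, the fingers measure 114 mm over their backs; the gripper's body (76 mm by 85 mm) begins 54 mm behind the grasp point. The pads swing forward as they close: fully open they stand 13 mm farther back than shut.
Start: joints at [-1.28, 0.091, 1.231, -0, 1.82, -0.057], TCP at [0.204, -0.564, 0.304] pointing down, gripper open.
Joint ranges: [-2.87, 2.87], [-0.86, 2.18], [0.17, 2.46], [-1.51, 4.65], [0.06, 2.69], [-2.65, 2.65]. Speed limits (rad/s): [2.57, 2.57, 3.01, 3.14, 3.14, 3.14].

## Interface

Orientations are given as a 3x3 rotation matrix whose columns are the frame's x, y, z axes.
In Python, from plant import ctrl, read_camera, camera_params gives the robot as it stands.
- The arm moves only by the tool drive_tool, never from a script. Its argument "moves" is text: rows parted by semicolons, each of 7 numbers parted by spaces: the shift along the tool's x, y, z in cm, then the turn, a rotation vector about the tool's x, y, z in rad, then the gripper's target within -1 to 1 (shut at 1, half-way at 0, fully open at -1). In form: tx ty tz ax ay az fingers; .... A call has 1 to 20 rows; each row is the pose to reach, as a shift and turn from the pose commanded when the call began, along the tool's axes at that moment; what a row does not reach only later rows make up. A row lasts 1/12 s, in which the tool goes at most 41.7 mm and 7.16 degrees, less where a joint would pass 70% of its speed; a pose out of reach is approached as far as the arm can. A call with a gripper value outside its range is refused whole. The fingers move at their own pace and stop on an object; "grip_force" is the grip in N (left out, the last holds). Time passes only in rows, so rows that repeat a pose let the fingers close. It gives the time, the measured TCP pose, the force and the opening at its end, in the units of the state.
- ctrl.get_obs(): the state, without advancing time (a new reading comes with each control period).
- read_camera(name): name is "scene" or "top" or "wrist"; returns (picture, depth): 480x640x3 uint8, blue, green, red; 480x640 float32, m along the optical axis (not along the pixel's ray), 0 where there is no reading.
- camera_params(name): a dict with "K" (3x3 intrinsics, pixels), "cam_to_world" (4x4, takes a point from camera to world coordinates); the wrist camera has in their place "hand_eye" (4x4, takes a point from camera to tool coordinates, whose origin is the TCP and whose axes are the flange's). Camera axes: x right, y up, looking along -z (the intrinsics and any distortion apply to the point x, -y, -z); pixel columns grow to the right and rows downward; lengths in m; the calibration is good to about 2 mm. A picture is of the moment at which its call begins: read the wrist's pose just before it. camera_params takes no time and is no camera call.
- ctrl.sign_off(): hands the job in, once; it reports no verdict.
The state is a dict: "time_s": time; "joint_pos": joint angles; "joint_velocities": joint speeds; "joint_efforts": joint torques, N m; "ee_pos": TCP position; "tcp_rot": TCP orientation; "contact_force": force on the tool from outside, world axes, zero at the start; "wrist_torque": the same for the moment, N m; "grip_width": finger opening in m.
Only numpy, scipy, OpenCV 4.12 (cv2) and the standard library are available. Lean on these libraries where they do the work, as an engineer would, in place of code of your own. Each camera call takes 0.05 s, during which the arm holds its last target.

## Working session

There is one attempt and no reset: what is moved stays moved. The work goes in short steps, Python scripts to look and compute and a tool call to move; the robot and the scene stay as the last step left them, time stands still between calls to the robot, and variables do not carry over. Pictures are saved under pics/ and viewed, and the job is handed in when it is done.

Besides the shell and the picture viewer there is one more tool, called after ">>>" as name(argument=value, ...) on one line, values as JSON. drive_tool: Moves the arm, as the interface text tells. Its arguments: {"type":"object","properties":{"moves":{"type":"string"},"grip_force":{"type":"number"}},"required":["moves"]}

```bash
mkdir -p pics; ls; python3 - <<'E'
from plant import ctrl, read_camera, camera_params
import cv2, numpy as np
o=ctrl.get_obs()
print({k:np.round(v,3).tolist() for k,v in o.items()})
for n in ["scene","top"]:
    p,d=read_camera(n); cv2.imwrite(f"pics/{n}1.png",p); np.save(f"{n}1d.npy",d)
    c=camera_params(n); print(n,{k:np.round(v,4).tolist() for k,v in c.items()})
print(camera_params("wrist"))
E
```

```text
pics
{'time_s': 0.0, 'joint_pos': [-1.28, 0.092, 1.232, -0.0, 1.82, -0.057], 'joint_velocities': [0.0, -0.001, -0.001, 0.003, 0.001, 0.001], 'joint_efforts': [-0.001, -45.874, -41.802, -0.0, 0.012, 0.0], 'ee_pos': [0.204, -0.564, 0.303], 'tcp_rot': [[0.94, 0.341, -0.001], [0.341, -0.94, 0.002], [0.0, -0.002, -1.0]], 'contact_force': [-0.21, 0.545, -0.201], 'wrist_torque': [0.049, 0.005, 0.003], 'grip_width': 0.086}
scene {'K': [[520.2887, 0.0, 321.7822], [0.0, 520.2887, 228.7603], [0.0, 0.0, 1.0]], 'cam_to_world': [[-0.4527, -0.6265, 0.6344, 1.1272], [0.8916, -0.3166, 0.3236, 0.3447], [-0.0018, 0.7122, 0.702, 0.6874], [0.0, 0.0, 0.0, 1.0]]}
top {'K': [[584.7297, 0.0, 321.4139], [0.0, 584.7297, 233.9637], [0.0, 0.0, 1.0]], 'cam_to_world': [[0.021, 0.9921, -0.124, 0.4297], [-0.9998, 0.0202, -0.0078, 0.0419], [-0.0053, 0.1241, 0.9923, 1.211], [0.0, 0.0, 0.0, 1.0]]}
{'K': array([[389.58711508,   0.        , 312.19500777],
       [  0.        , 389.58711508, 239.94134555],
       [  0.        ,   0.        ,   1.        ]]), 'hand_eye': array([[-1.42702335e-03,  9.46889923e-01,  3.21554720e-01,
         8.24725148e-02],
       [ 9.99997945e-01,  1.81433572e-03, -9.04840661e-04,
         1.34903913e-03],
       [-1.44019272e-03,  3.21552768e-01, -9.46890566e-01,
        -6.95420482e-02],
       [ 0.00000000e+00,  0.00000000e+00,  0.00000000e+00,
         1.00000000e+00]])}
```

View pics/scene1.png

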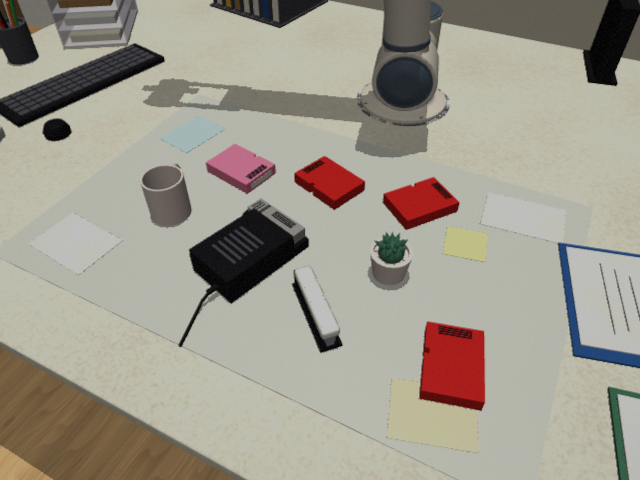

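View pics/top1.png

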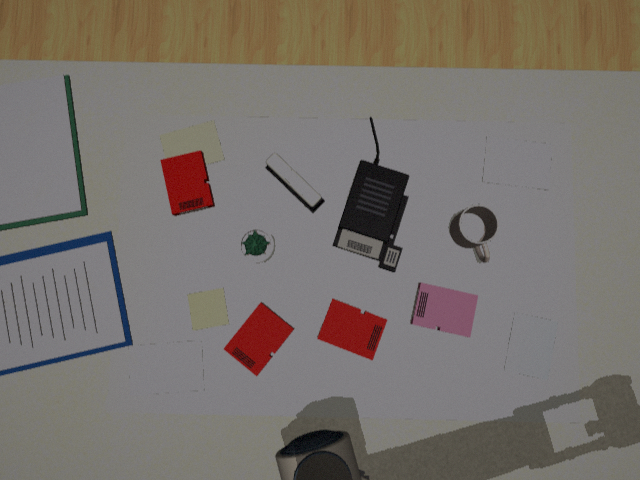

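The dock is at about (370,215) in the top image. Its mouth faces the robot, and the key is at about (391,258), on the robot's right. I'll enlarge that area.

```bash
cat > h.py <<'E'
import numpy as np, cv2
from plant import camera_params
def ray(name,u,v,z,T=None):
    c=camera_params(name);K=c["K"];T=c["cam_to_world"] if T is None else T
    d=T[:3,:3]@np.array([(u-K[0,2])/K[0,0],-(v-K[1,2])/K[1,1],-1]);o=T[:3,3]
    return o+d*(z-o[2])/d[2]
def proj(name,P,T=None):
    c=camera_params(name);K=c["K"];T=c["cam_to_world"] if T is None else T
    p=np.linalg.inv(T)@np.append(P,1); return K[0,0]*p[0]/-p[2]+K[0,2],K[1,1]*p[1]/p[2]+K[1,2]
E
python3 - <<'E'
import cv2
a=cv2.imread("pics/top1.png")[150:285,310:430]; a=cv2.convertScaleAbs(a,alpha=1.6,beta=20)
cv2.imwrite("pics/top1c.png",cv2.resize(a,None,fx=4.4,fy=4.4,interpolation=cv2.INTER_CUBIC))
a=cv2.imread("pics/scene1.png")[190:310,180:320]; a=cv2.convertScaleAbs(a,alpha=1.6,beta=20)
cv2.imwrite("pics/scene1c.png",cv2.resize(a,None,fx=5,fy=5,interpolation=cv2.INTER_CUBIC))
E
```

```text
(no output)
```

View pics/top1c.png

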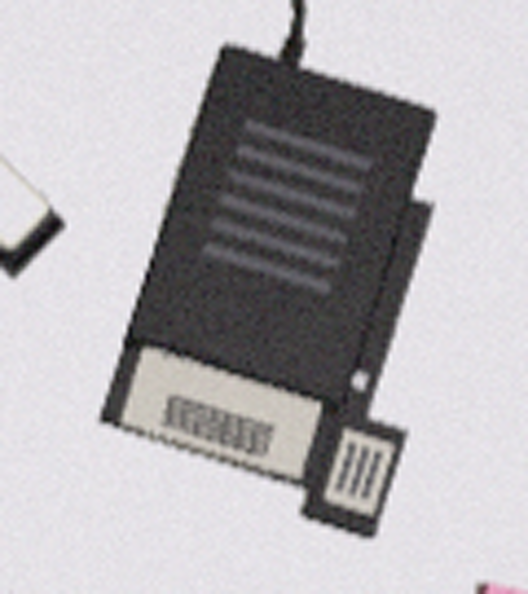

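View pics/scene1c.png

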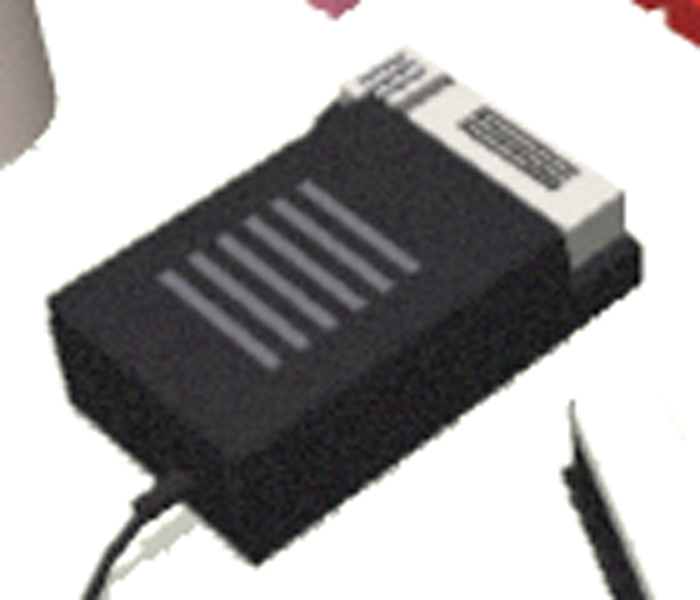

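```bash
cat > fit.py <<'E'
from h import *
from scipy.optimize import least_squares
# dock-frame points and crop px
s=4.4;P=[((-85,43,41),(120,426)),((-85,-43,41),(304,482)),((95,52,55),(226,44)),((95,-52,55),(436,112)),
((-50,43,41),(142,346)),((-50,-43,41),(325,402)),((-56,-57,34),(343,425)),((-56,-81,34),(394,437)),((-90,-81,34),(377,518)),((-90,-57,34),(325,498))]
D=np.array([p[0] for p in P])/1000; U=np.array([((p[1][0]+.5)/s+310-.5,(p[1][1]+.5)/s+150-.5) for p in P])
def W(q,D):
    c,n=np.cos(q[2]),np.sin(q[2]);return np.array([[c*d[0]-n*d[1]+q[0],n*d[0]+c*d[1]+q[1],d[2]] for d in D])
f=lambda q:(np.array([proj("top",w) for w in W(q,D)])-U).ravel()
r=least_squares(f,[.5,0,0],loss='soft_l1');print(r.x,np.degrees(r.x[2]));print(f(r.x).reshape(-1,2).round(1).tolist())
print(W(r.x,np.array([[-.073,-.069,.034],[-.085,0,.0285]])))
for n in ["scene"]:
    print([tuple(np.round((np.array(proj(n,w))-[180,190])*5)) for w in W(r.x,D)])
E
python3 fit.py
```

```text
[ 0.62271071 -0.04626551 -0.28938054] -16.58028383615085
[[0.1, -1.1], [-0.8, -0.8], [-1.1, -0.6], [0.4, -0.7], [0.4, 0.6], [-0.4, 0.8], [0.9, 0.9], [0.7, 1.8], [-0.4, -0.6], [0.0, 0.3]]
[[ 0.53305625 -0.09156537  0.034     ]
 [ 0.54124494 -0.02201003  0.0285    ]]
[(np.float64(626.0), np.float64(188.0)), (np.float64(462.0), np.float64(76.0)), (np.float64(241.0), np.float64(462.0)), (np.float64(42.0), np.float64(295.0)), (np.float64(555.0), np.float64(239.0)), (np.float64(391.0), np.float64(123.0)), (np.float64(380.0), np.float64(111.0)), (np.float64(337.0), np.float64(81.0)), (np.float64(405.0), np.float64(38.0)), (np.float64(448.0), np.float64(67.0))]
```

```bash
cat > plan.py <<'E'
from h import *
from plant import ctrl
from scipy.spatial.transform import Rotation as R
q=[0.6227,-0.0463,-0.2894]
def dw(x,y,z,q=q):
    c,s=np.cos(q[2]),np.sin(q[2]);x/=1000;y/=1000
    return np.array([c*x-s*y+q[0],s*x+c*y+q[1],z/1000])
def go(key,wait,z,q=q):
    k,w=dw(*key,0,q=q),dw(*wait,0,q=q); m=(k+w)/2; m[2]=z
    y=(k-w)/np.linalg.norm(k-w); zz=np.array([0,0,-1.]); Rt=np.column_stack([np.cross(y,zz),y,zz])
    o=ctrl.get_obs(); Rc=np.array(o["tcp_rot"]); p=np.array(o["ee_pos"])
    print("target",m.round(4),"sep",np.linalg.norm(k-w),"shift cm",(Rc.T@(m-p)*100).round(2),"rot",R.from_matrix(Rc.T@Rt).as_rotvec().round(4), "F",np.round(o["contact_force"],2),o["grip_width"],o["time_s"])
if __name__=="__main__": go((-76,-69),(-118,10),0.2)
E
python3 plan.py
```

```text
target [ 0.5213 -0.0469  0.2   ] sep 0.08947066558375431 shift cm [ 47.41 -37.79  10.36] rot [-0.0018  0.      0.1485] F [ 0.22 -0.02  0.56] 0.08556701053401654 0.1
```

>>> drive_tool(moves="16 -13 0 0 0 0.05 -1; 32 -25 2 0 0 0.1 -1; 47.4 -37.8 4 0 0 0.148 -0.76; 47.4 -37.8 4 0 0 0.148 -0.76; 47.4 -37.8 4 0 0 0.148 -0.76; 47.4 -37.8 4 0 0 0.148 -0.76; 47.4 -37.8 4 0 0 0.148 -0.76; 47.4 -37.8 4 0 0 0.148 -0.76; 47.4 -37.8 4 0 0 0.148 -0.76; 47.4 -37.8 4 0 0 0.148 -0.76; 47.4 -37.8 6 0 0 0.148 -0.76; 47.4 -37.8 6 0 0 0.148 -0.76; 47.4 -37.8 6 0 0 0.148 -0.76; 47.4 -37.8 6 0 0 0.148 -0.76; 47.4 -37.8 6 0 0 0.148 -0.76; 47.4 -37.8 10.3 0 0 0.148 -0.76; 47.4 -37.8 10.3 0 0 0.148 -0.76; 47.4 -37.8 10.3 0 0 0.148 -0.76; 47.4 -37.8 10.3 0 0 0.148 -0.76; 47.4 -37.8 10.3 0 0 0.148 -0.76", grip_force=60)

```text
time_s: 1.77
ee_pos: [0.5219, -0.0481, 0.2036]
tcp_rot: [[0.98, 0.197, 0.004], [0.197, -0.98, -0.001], [0.003, 0.001, -1.0]]
contact_force: [-0.4, 0.6, 0.0]
grip_width: 0.0749
```

```bash
python3 - <<'E'
from plan import *
from plant import read_camera
go((-76,-69),(-118,10),0.2)
o=ctrl.get_obs(); p,d=read_camera("wrist"); cv2.imwrite("pics/w1.png",p)
T=np.eye(4);T[:3,:3]=o["tcp_rot"];T[:3,3]=o["ee_pos"];T=T@camera_params("wrist")["hand_eye"];np.save("T1.npy",T);np.save("w1d.npy",d)
for pt in [(-73,-69,34),(-85,43,41),(-85,-43,41),(-118,10,130),(-76,-69,130)]: print(pt,np.round(proj("wrist",dw(*pt),T)))
E
```

```text
target [ 0.5213 -0.0469  0.2   ] sep 0.08947066558375431 shift cm [-0.03 -0.13  0.36] rot [ 0.0014 -0.0034 -0.0008] F [-0.4   0.62  0.03] 0.0748846663736344 1.7667
(-73, -69, 34) [378. 239.]
(-85, 43, 41) [209. 177.]
(-85, -43, 41) [335. 241.]
(-118, 10, 130) [198. 319.]
(-76, -69, 130) [413. 318.]
```

View pics/w1.png

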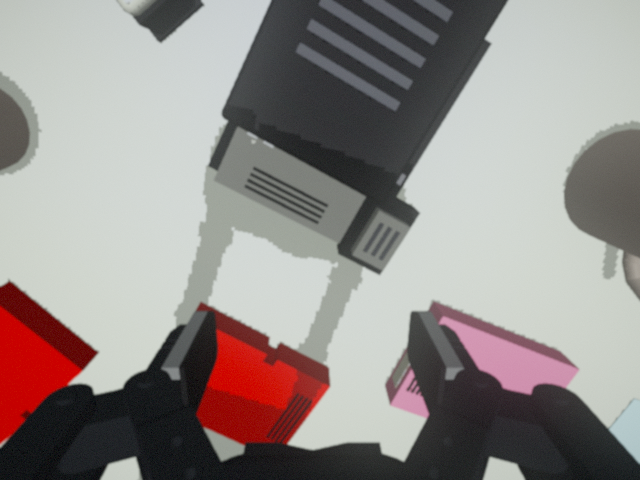

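Key centre is at about (383,239) and the face corners at about (217,175) and (338,241), within 3 mm of the fit. I'll read the tips and corners from enlarged crops.

```bash
python3 - <<'E'
import cv2,numpy as np
a=cv2.imread("pics/w1.png")
A=cv2.resize(a[110:290,200:430],None,fx=3.4,fy=3.4,interpolation=cv2.INTER_CUBIC); cv2.imwrite("pics/w1a.png",cv2.convertScaleAbs(A,alpha=1.2))
B=cv2.resize(a[290:430,120:480],None,fx=2.2,fy=2.2,interpolation=cv2.INTER_CUBIC); cv2.imwrite("pics/w1b.png",cv2.convertScaleAbs(B,alpha=2,beta=30))
d=np.load("w1d.npy")
for u in (190,195,200,205,210,215,415,420,425,430): print(u,[round(float(d[v,u]),3) for v in range(306,350,5)])
E
```

```text
190 [0.306, 0.306, 0.306, 0.137, 0.135, 0.132, 0.129, 0.127, 0.124]
195 [0.306, 0.145, 0.141, 0.138, 0.134, 0.131, 0.128, 0.126, 0.125]
200 [0.297, 0.145, 0.143, 0.138, 0.134, 0.132, 0.13, 0.131, 0.131]
205 [0.299, 0.145, 0.142, 0.138, 0.137, 0.137, 0.137, 0.136, 0.136]
210 [0.305, 0.145, 0.143, 0.142, 0.143, 0.143, 0.143, 0.143, 0.143]
215 [0.304, 0.303, 0.15, 0.15, 0.151, 0.148, 0.151, 0.15, 0.152]
415 [0.306, 0.144, 0.143, 0.142, 0.144, 0.142, 0.144, 0.143, 0.143]
420 [0.306, 0.144, 0.141, 0.139, 0.136, 0.136, 0.136, 0.136, 0.136]
425 [0.305, 0.145, 0.142, 0.138, 0.135, 0.132, 0.131, 0.131, 0.13]
430 [0.305, 0.145, 0.141, 0.137, 0.135, 0.133, 0.13, 0.126, 0.125]
```

View pics/w1a.png

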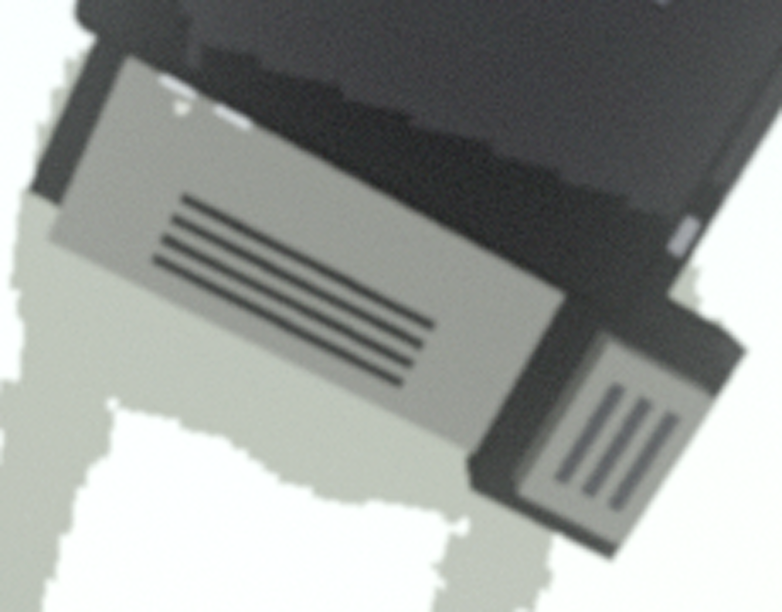

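View pics/w1b.png

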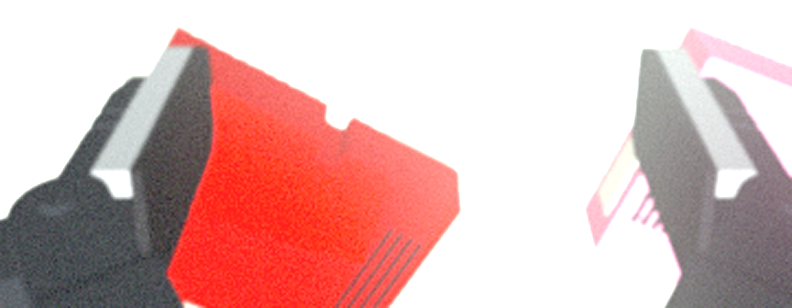

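```bash
python3 - <<'E'
from plan import *
c=camera_params("wrist");K=c["K"];H=c["hand_eye"];d=np.load("w1d.npy")
def t(u,v,z=None):
    z=z or d[v,u]; return ((H@np.array([(u-K[0,2])/K[0,0]*z,-(v-K[1,2])/K[1,1]*z,-z,1]))[:3]*1000).round(1)
for v in range(310,372,6):
    row=[u for u in range(150,235) if 0<d[v,u]<.2]; 
    print(v,row[0],row[-1],t(row[0]+1,v),t(row[-1]-1,v))
    row=[u for u in range(400,480) if 0<d[v,u]<.2]
    print("   R",row[0],row[-1],t(row[0]+1,v),t(row[-1]-1,v))
# pose fit from wrist crop
from scipy.optimize import least_squares
T=np.load("T1.npy");s=3.4
P=[((-85,43,41),(50,238)),((-85,-43,41),(470,450)),((-50,43,41),(128,55)),((-50,-43,41),(568,292)),((-56,-57,34),(604,335)),((-56,-81,34),(713,393)),((-90,-81,34),(612,545)),((-90,-57,34),(518,486))]
U=np.array([((b[0]+.5)/s+199.5,(b[1]+.5)/s+109.5) for _,b in P])
f=lambda q:(np.array([proj("wrist",dw(*a,q=q),T) for a,_ in P])-U).ravel()
r=least_squares(f,q,loss="soft_l1");print(r.x,f(r.x).reshape(-1,2).round(1).tolist())
E
```

```text
310 196 213 [ 10.3 -42.1  61.6] [ 10.2 -36.5  61.6]
   R 412 429 [10.4 39.5 61. ] [10.4 45.1 60.9]
316 191 215 [ 11.3 -42.1  55.3] [  7.7 -35.9  61.6]
   R 410 434 [ 7.1 39.3 62.3] [10.7 45.5 55.9]
322 188 215 [ 10.9 -42.1  51.7] [  5.6 -35.9  60.8]
   R 410 437 [ 5.2 39.2 61.1] [11.1 45.1 51.2]
328 174 216 [  7.  -48.4  54.2] [  2.2 -36.1  62.1]
   R 409 451 [ 2.2 39.2 61.7] [ 7.4 51.2 53.2]
334 168 217 [  7.1 -49.1  50.1] [ -1.  -36.1  62.8]
   R 408 457 [-0.4 39.  61.7] [ 6.7 52.4 50.4]
340 165 217 [  6.5 -49.2  47.3] [ -2.9 -36.   61.7]
   R 408 460 [-2.8 39.  61.1] [ 6.2 52.4 47.3]
346 161 218 [  7.4 -48.7  42.3] [ -6.  -36.   62.1]
   R 407 464 [-6.6 39.3 62.8] [ 6.9 52.  42.7]
352 157 217 [  7.6 -48.7  38.7] [ -6.9 -35.8  59.5]
   R 408 468 [-7.7 39.3 60.5] [ 6.8 52.2 39.5]
358 153 217 [  6.9 -49.2  36.5] [ -9.9 -36.2  59.9]
   R 408 472 [-9.3 39.  58.8] [ 7.3 51.9 35.5]
364 150 215 [  6.7 -49.1  33.7] [ -9.3 -35.8  55.3]
   R 410 476 [-9.4 38.9 55.2] [ 6.9 52.2 33. ]
370 150 212 [ 12.1 -44.4  23.6] [ -8.5 -35.7  50.6]
   R 413 479 [-8.8 38.9 50.9] [11.9 48.6 23.5]
[ 0.62202435 -0.04773954 -0.28419826] [[-2.7, -0.5], [-0.0, 0.1], [-1.7, -0.8], [-1.0, -2.0], [1.3, 1.5], [1.5, 1.3], [3.9, -0.0], [0.2, 1.7]]
```

```bash
sed -i 's/-0.2894\]/-0.288]/' plan.py; python3 -c "
from plan import *
go((-75,-69),(-116,0.5),0.105)"
```

```text
target [ 0.5214 -0.052   0.105 ] sep 0.0806923168585461 shift cm [-0.17  0.35  9.88] rot [ 0.0017 -0.004  -0.0467] F [ 0.58  0.89 -0.55] 0.07517054170341411 1.8167
```

>>> drive_tool(moves="-0.17 0.35 0 0.0017 -0.004 -0.047 -0.76; -0.17 0.35 3 0.0017 -0.004 -0.047 -0.76; -0.17 0.35 6 0.0017 -0.004 -0.047 -0.76; -0.17 0.35 8 0.0017 -0.004 -0.047 -0.76; -0.17 0.35 9 0.0017 -0.004 -0.047 -0.76; -0.17 0.35 9.4 0.0017 -0.004 -0.047 -0.76; -0.17 0.35 9.4 0.0017 -0.004 -0.047 -0.76; -0.17 0.35 9.4 0.0017 -0.004 -0.047 -0.76")

```text
time_s: 2.48
ee_pos: [0.5212, -0.0513, 0.109]
tcp_rot: [[0.97, 0.244, -0.001], [0.244, -0.97, 0.0], [-0.001, -0.001, -1.0]]
contact_force: [0.1, 0.2, 0.1]
grip_width: 0.075
```

```bash
python3 - <<'E'
from plan import *
from plant import read_camera
go((-75,-69),(-116,0.5),0.105)
for n in ("wrist","scene"):
    p,d=read_camera(n); cv2.imwrite(f"pics/{n}2.png",p)
a=cv2.imread("pics/scene2.png")[150:310,180:360]
cv2.imwrite("pics/scene2c.png",cv2.resize(cv2.convertScaleAbs(a,alpha=1.4),None,fx=3.5,fy=3.5,interpolation=cv2.INTER_CUBIC))
E
```

```text
target [ 0.5214 -0.052   0.105 ] sep 0.0806923168585461 shift cm [0.   0.07 0.4 ] rot [-0.0006  0.0013  0.0014] F [0.11 0.17 0.1 ] 0.07496663703970197 2.4833
```

View pics/wrist2.png

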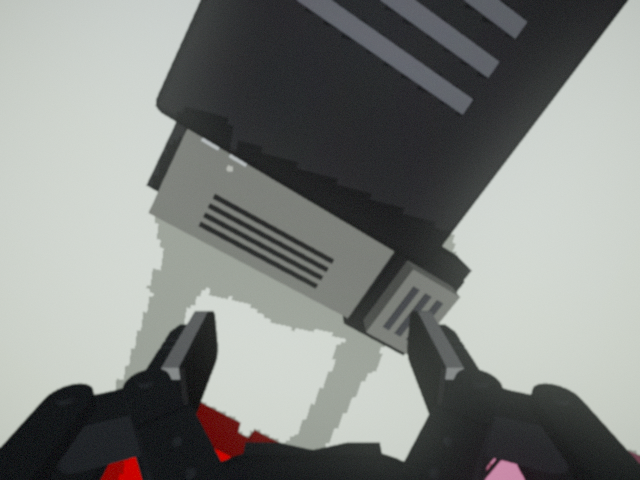

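View pics/scene2c.png

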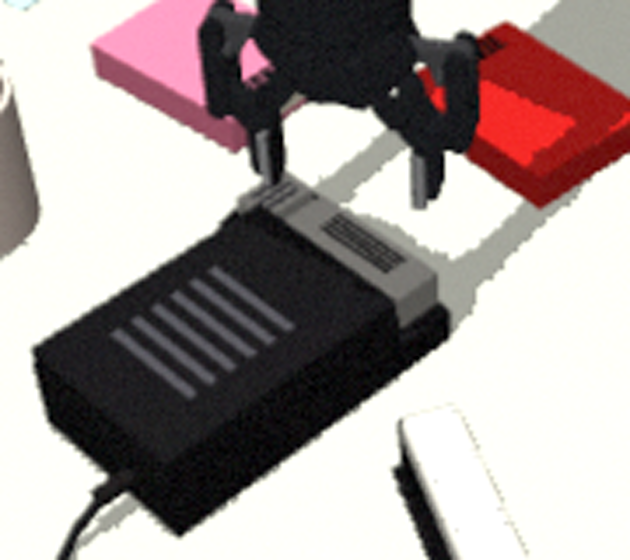

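The key finger is over the key, with its tip at about (415,315) in the wrist image. The other finger's tip, at about (205,315), is in front of the face. Next I lower to just above contact and then press.

>>> drive_tool(moves="0 0.07 0.6 0 0.001 0.001 -0.76; 0 0.07 1.2 0 0.001 0.001 -0.76; 0 0.07 1.2 0 0.001 0.001 -0.76; 0 0.07 1.3 0 0.001 0.001 -0.76; 0 0.07 1.4 0 0.001 0.001 -0.76; 0 0.07 1.45 0 0.001 0.001 -0.76; 0 0.07 1.45 0 0.001 0.001 -0.76")

```text
time_s: 3.17
ee_pos: [0.5203, -0.0516, 0.0926]
tcp_rot: [[0.97, 0.244, -0.004], [0.244, -0.97, 0.001], [-0.003, -0.002, -1.0]]
contact_force: [-0.4, -0.5, 3.8]
grip_width: 0.0748
```

```bash
python3 - <<'E'
from plan import *
from plant import read_camera
go((-75,-69),(-116,0.5),0.095)
p,d=read_camera("wrist"); cv2.imwrite("pics/wrist3.png",p)
E
```

```text
target [ 0.5214 -0.052   0.095 ] sep 0.0806923168585461 shift cm [ 0.09  0.07 -0.24] rot [-0.0018  0.0032  0.0011] F [-0.39 -0.54  3.76] 0.07479166007939639 3.1667
```

View pics/wrist3.png

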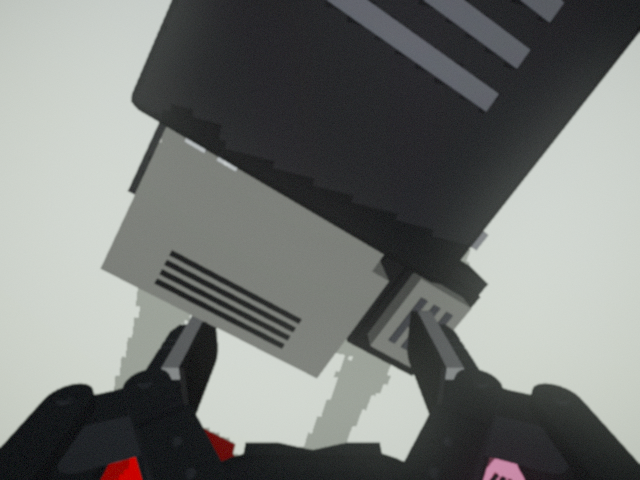

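The cartridge has released and stopped against the left finger at about (205,330). The key is only partly down (3.8 N), so I press it the rest of the way.

>>> drive_tool(moves="0 0 0.1 0 0 0 -0.76; 0 0 0.2 0 0 0 -0.76; 0 0 0.3 0 0 0 -0.76; 0 0 0.4 0 0 0 -0.76; 0 0 0.4 0 0 0 -0.76; 0 0 0.4 0 0 0 -0.76; 0 0 0.4 0 0 0 -0.76")

```text
time_s: 3.8
ee_pos: [0.5204, -0.0516, 0.0893]
tcp_rot: [[0.97, 0.244, -0.003], [0.244, -0.97, 0.001], [-0.003, -0.002, -1.0]]
contact_force: [-3.1, 0.6, 8.6]
grip_width: 0.0752
```

>>> drive_tool(moves="0 0 0.05 0 0 0 -0.76; 0 0 0.1 0 0 0 -0.76; 0 0 0.1 0 0 0 -0.76; 0 0 0.1 0 0 0 -0.76; 0 0 0.1 0 0 0 -0.76; 0 0 0.1 0 0 0 -0.76")

```text
time_s: 4.3
ee_pos: [0.5204, -0.0516, 0.0892]
tcp_rot: [[0.97, 0.244, -0.003], [0.244, -0.97, 0.001], [-0.003, -0.002, -1.0]]
contact_force: [-5.2, 0.7, 12.9]
grip_width: 0.0753
```

```bash
python3 - <<'E'
from plan import *
from plant import read_camera
o=ctrl.get_obs();print(np.round(o["contact_force"],2),o["ee_pos"],o["joint_velocities"])
for n in ("wrist","scene","top"):
    p,d=read_camera(n); cv2.imwrite(f"pics/{n}4.png",p)
a=cv2.imread("pics/scene4.png")[150:310,180:360]
cv2.imwrite("pics/scene4c.png",cv2.resize(cv2.convertScaleAbs(a,alpha=1.4),None,fx=3.5,fy=3.5,interpolation=cv2.INTER_CUBIC))
E
```

```text
[-5.22  0.67 12.9 ] [ 0.52037924 -0.05156264  0.08920177] [-0.00031363  0.00124704  0.00045925  0.00139735  0.00015417  0.00121682]
```

View pics/wrist4.png

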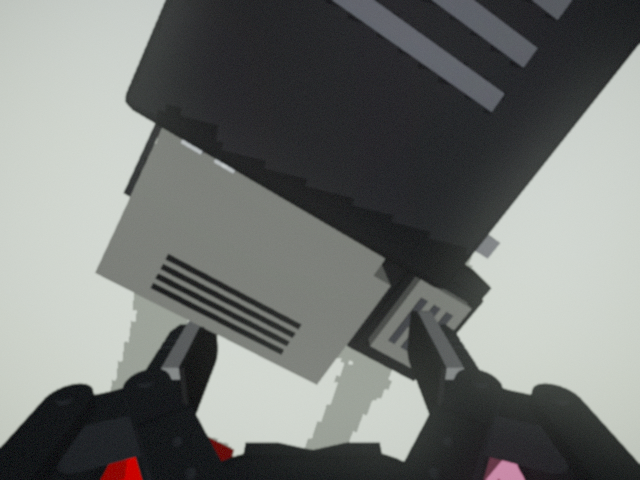

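View pics/scene4c.png

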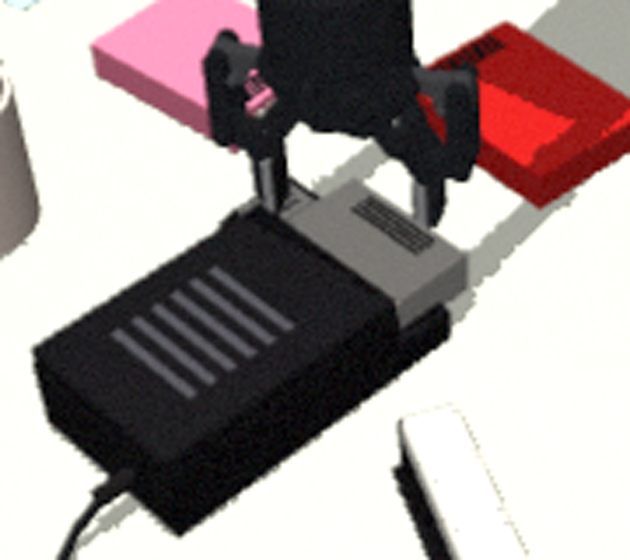

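View pics/top4.png

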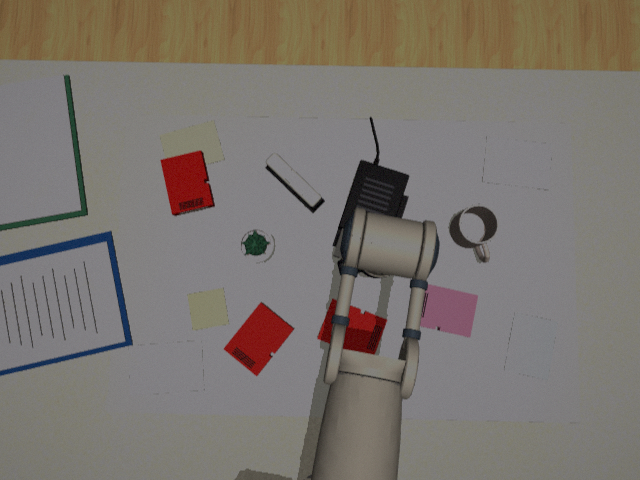

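The key is bottomed: 1 mm more command moved the tip 0.1 mm and added 4.3 N. The lateral force of about 5 N matches the cartridge spring. Now a numerical check of the gap between finger and face.

```bash
python3 - <<'E'
from plan import *
o=ctrl.get_obs();print(np.round(o["contact_force"],2))
T=np.eye(4);T[:3,:3]=o["tcp_rot"];T[:3,3]=o["ee_pos"];Tc=T@camera_params("wrist")["hand_eye"]
def todock(w):
    w=(w-np.array([q[0],q[1],0]));c,s=np.cos(q[2]),np.sin(q[2]);return np.round(np.array([c*w[0]+s*w[1],-s*w[0]+c*w[1],w[2]])*1000,1)
for uv in [(97,271),(318,384)]: 
    w=ray("wrist",*uv,.041,Tc)
    b=T[:3,:3]@np.array([0,.0015,0]); print("face corner",todock(w-b))
for t in [(10.5,-37.5,62),(10.5,-43.5,62),(10.5,-37.5,48)]: print("finger",todock((T@np.append(np.array(t)/1000,1))[:3]))
print("key tip",todock((T@np.array([0,.0405,.062,1]))[:3]))
a=cv2.imread("pics/wrist4.png")[250:410,90:350];cv2.imwrite("pics/w4c.png",cv2.resize(cv2.convertScaleAbs(a,alpha=1.6,beta=20),None,fx=3,fy=3,interpolation=cv2.INTER_CUBIC))
E
```

```text
[-5.83  0.69 13.24]
face corner [-105.1   42.9   41. ]
face corner [-106.9  -42.5   41. ]
finger [-106.9    3.5   27.3]
finger [-109.9    8.7   27.3]
finger [-106.8    3.5   41.2]
key tip [-76.2 -69.   27.2]
```

View pics/w4c.png

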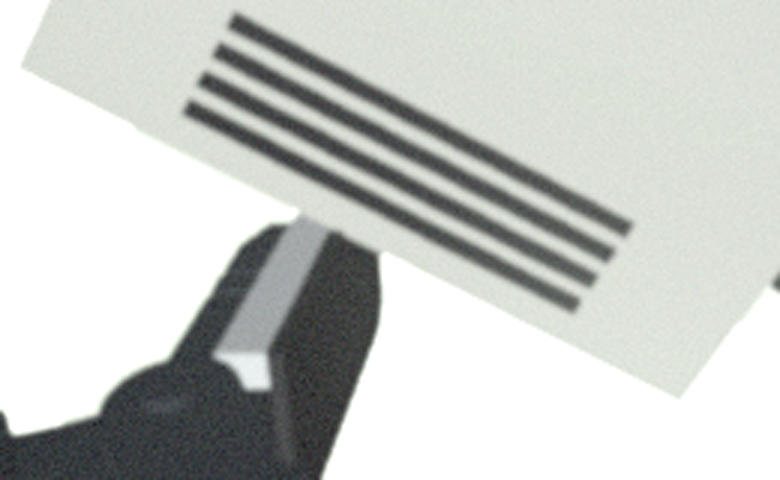

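```bash
python3 -c "
from plant import ctrl
print(ctrl.sign_off())"
```

```text
the job is handed in; nothing more can be done
None
```

The job is handed in, about 4.5 s into the 32 s limit. One fingertip holds the eject key fully down, and the cartridge rests against the other finger about 21 mm out of its seat.

**Key:** it is against its stop with about 13 N of upward force on the tool. Commanding the tip 1 mm lower moved it only 0.1 mm. The fingertip measured 27 mm above the desk against the expected 26 mm, which is within calibration error.

**Cartridge:** the face lies at about dock x = -105 to -107 mm and the finger's corner at -107 mm. The enlarged wrist picture shows them touching. The tool also feels about 5 to 6 N sideways, which fits the ejection spring.

**Other objects:** in the last top view the mug, stapler and succulent look unmoved. The arm never came near them.

**One odd reading:** just after release, with the key about halfway down, the sideways force was only about 0.5 N. It rose to about 3 N and then 5 to 6 N as I pressed the key home, so the early value was probably taken before the cartridge had settled.

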